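# Strip a punch tool set and put its four parts in their seats

### The job

The punch tool set stacked on the aluminium plate is to be stripped for sharpening: take it apart from the top down, putting each part home in its own seat before you take the next - the punch upright in the socket with the red band, the guide sleeve over the post on the green foot, the yellow stripper with its spigot in the yellow-edged ring, and the die flat in the blue dish. Keep the parts upright, set them down rather than dropping them, and leave the grease tin standing where it is.

Things in the scene. Friction and masses are not known exactly. Their poses are not given: they have to be found in the camera images.
- punch: Punch, on top of the stack. Dark knurled steel head (38 mm diameter, 26 mm high, red band and red spot) on a bright shank (24 mm diameter, 50 mm long); 0.35 kg. Origin: centre of the shank's lower end; z up; the head is from z = 50 to 76 mm. At the start the shank hangs in the guide's bore and the head rests on the guide's rim: draw it 50 mm straight up.
- guide: Guide sleeve: bright steel tube with a green band and three dark slots, outside diameter 46 mm, 60 mm high, bore 30 mm right through, 0.5 kg. Origin: centre of its lower end; z up along the bore. At the start it stands on the stripper, the punch in its bore; 4 mm of its rim shows round the punch head.
- stripper: Stripper: yellow plastic disc, 58 mm diameter, 18 mm thick, with a spigot below it (24 mm diameter, 6 mm long) and a punch hole in the middle; 0.2 kg. Origin: centre of the spigot's lower end; the disc is from z = 6 to 24 mm. At the start it lies on the die, its spigot in the die's bore; a 5 mm rim of the die shows round it.
- die: Die: dark steel ring with a blue band, outside diameter 68 mm, 26 mm high, bore 30 mm, 0.6 kg. Origin: centre of its underside; z up. At the start it lies at the bottom of the stack, on the plate.
- punch_seat: Place of the punch: upright grey socket with a red band, 62 mm diameter, 44 mm high, on an 86 mm flange 6 mm thick; hole of 36 mm diameter from the top down to a floor 6 mm above the bench. Fixed. Origin: centre of its underside, on the bench; z up. When home the punch stands on that floor, its origin 6 mm above this one.
- guide_seat: Place of the guide sleeve: round grey foot, 84 mm diameter, 8 mm thick, with a green edge, and in its middle a steel post of 16 mm diameter whose tapered tip is 38 mm above the bench. Fixed. Origin: centre of its underside; z up. The sleeve goes over the post and stands on the foot, its origin 8 mm above this one.
- stripper_seat: Place of the stripper: flat grey ring with a yellow edge, 88 mm outside diameter, 12 mm high, hole of 38 mm diameter through it. Fixed. Origin: centre of its underside; z up. The stripper's spigot goes in the hole and its disc lies on the ring's top: its origin is then 6 mm above this one.
- die_seat: Place of the die: shallow round dish with a blue rim, 94 mm outside diameter; black floor 5 mm above the bench, recess of 82 mm diameter, rim 11 mm above the bench. Fixed. Origin: centre of its underside; z up. A die that is home lies on the floor, its origin 5 mm above this one.
- plate: Square aluminium plate, 110 x 110 x 12 mm, fixed; the stack stands on it at the start. Origin: centre of its underside. Origins of the stacked parts above the bench: die 12, stripper 32, guide 56, punch 66 mm; top of the punch 142 mm.
- grease_tin: Round white tin with a red label on its lid, 73 mm diameter, 41 mm high, 0.3 kg, standing loose among the seats; not part of the job. Origin: centre of its underside.
Mind the look-alikes: they are no part of the job. What is shaped like the stripper but orange, pink or purple is not meant.

How it is judged:
On the way, in this order (a step that is already met when the one before it is completed fails the run):
1. The punch stands down in its socket (horizontal distance between punch and punch_seat below 0.01 m and z of punch in the frame of punch_seat below 0.01 m and angle between punch's own z axis and vertical below 0.12 rad), for 0.2 s.
2. The guide sleeve stands over its post, down on the foot (horizontal distance between guide and guide_seat below 0.01 m and z of guide in the frame of guide_seat below 0.012 m and angle between guide's own z axis and vertical below 0.12 rad), for 0.2 s.
3. The stripper lies on its ring, its spigot in the hole (horizontal distance between stripper and stripper_seat below 0.01 m and z of stripper in the frame of stripper_seat below 0.01 m and angle between stripper's own z axis and vertical below 0.12 rad), for 0.2 s.
4. The die lies flat in its dish (horizontal distance between die and die_seat below 0.01 m and z of die in the frame of die_seat below 0.009 m and angle between die's own z axis and vertical below 0.12 rad), for 0.2 s.
At the end, for the whole second after the job is handed in: Punch, guide sleeve, stripper and die are each home in their own seat: within 10 mm of the seat's centre line, no more than 4 mm above the fully seated height, within 0.12 rad of upright, and at rest (all of step 1 and all of step 2 and all of step 3 and all of step 4 and linear speed of each of punch, guide, stripper, die below 0.02 m/s); the robot touches nothing.
It fails at once if The grease tin is pushed more than 30 mm or tipped over (distance of grease_tin from where it was at the start of the episode above 0.03 m or angle between grease_tin's own z axis and vertical above 0.4 rad).
It fails at once if A part of the tool set is tipped by more than 40 degrees (angle between any of punch, guide, stripper, die's own z axis and vertical above 0.7 rad).
It fails at once if A part is dropped into its seat: it comes down through the last 25 mm at more than 0.5 m/s ((linear speed of punch above 0.5 m/s and horizontal distance between punch and punch_seat below 0.02 m and z of punch in the frame of punch_seat below 0.031 m) or (linear speed of guide above 0.5 m/s and horizontal distance between guide and guide_seat below 0.02 m and z of guide in the frame of guide_seat below 0.033 m) or (linear speed of stripper above 0.5 m/s and horizontal distance between stripper and stripper_seat below 0.02 m and z of stripper in the frame of stripper_seat below 0.031 m) or (linear speed of die above 0.5 m/s and horizontal distance between die and die_seat below 0.02 m and z of die in the frame of die_seat below 0.03 m)).
It also fails if it takes over 112 s, if anything falls off the work surface, if the arm or the gripper's body presses on something with over 40 N, if the wrist force passes 120 N, or if a joint passes its speed limit or range.

### The arm

A 7-joint arm with a two-finger parallel gripper is mounted at the origin on the work surface; the furniture and walls round the work are solid. World frame = base frame: x ahead of the robot, y to its left, z up, the work surface at z = 0. Lengths are in m, angles in rad, forces in N, time in s.
With the tool pointing down it reaches from about 0.4 to 0.85 m from the base axis. Payload 4.5 kg.
Tool frame: the origin (TCP) lies at the very end of the fingers, on their centre line; the grasp point (between the pads) lies 19 mm behind it; z points along the fingers, y is the line along which they close (so a half turn about z gives the same grasp; the last joint's range is limited). The gripper opens to 88 mm and grips with 3 to 60 N. Pads are 18 mm wide; open, the fingers measure 123 mm over their backs; the gripper's body (75 mm by 187 mm) begins 45 mm behind the grasp point.
Start: joints at [-1.29, 0.689, -0.195, 1.565, 0.157, 0.902, -0.215], TCP at [0.153, 0.606, 0.239] pointing down, gripper open.
Joint ranges: [-3.01, 3.01], [-0.46, 2.08], [-1.47, 1.51], [0.13, 2.56], [-1, 4.14], [0.04, 2.09], [-2.66, 2.66]. Speed limits (rad/s): [2.57, 2.57, 3.14, 3.14, 3.14, 3.14, 3.14].

### API

Orientations are given as a unit quaternion [x, y, z, w].
In Python, from plant import r, optics gives the robot as it stands.
- The arm moves only by the tool servo_tool, never from a script. Its arguments are lists of equal length, an entry for each row: "translation": the shift along the tool's x, y, z in m, a list of three; "turn": the turn, a rotation vector about the tool's x, y, z in rad, a list of three. In form: {"translation": [[dx, dy, dz], ...], "turn": [[rx, ry, rz], ...]}. A call has 1 to 10 rows; each row shifts and turns the commanded pose from where the row before left it, along the tool's axes as they then stand; what a row does not reach is not made up. A row lasts 1/8 s, in which the tool goes at most 62.5 mm and 10.7 degrees, less where a joint would pass 70% of its speed; a pose out of reach is approached as far as the arm can. A call is refused whole if a number of a shift passes 0.0625 or a number of a turn 0.188, either way. A call with a gripper value outside its range is refused whole. "grip" is the opening, from 0 (shut) to 1 (fully open), set as the call begins (left out, the last holds). The fingers move at their own pace and stop on an object; "grip_force" is the grip in N (left out, the last holds). Time passes only in rows, so rows that do not move let the fingers close. It gives the time, the measured TCP pose, the force, the opening and the grip force at its end, in the units of the state.
- r.get_state(): the state, without advancing time (a new reading comes with each control period).
- optics.snapshot(name): name is "side" or "top"; returns a dict with "img" (420x560x3 uint8, red, green, blue), "z_map" (420x560 float32, m along the optical axis (not along the pixel's ray), 0 where there is no reading), "mtx" (3x3 intrinsics, pixels), "R" (3x3) and "t" (3): a world point X has camera coordinates R X + t. Camera axes: x right, y down, z forward; pixel columns grow to the right and rows downward; lengths in m; the calibration is good to about 2 mm. A picture is of the moment at which its call begins.
- r.finish_job(): hands the job in; it is judged then, once.
The state is a dict: "clock": time; "q": joint angles; "qd": joint speeds; "joint_torque": joint torques, N m; "tool_pos": TCP position; "eef_rot": TCP orientation; "contact_force": force on the tool from outside, world axes, zero at the start; "moment": the same for the moment, N m; "opening": opening from 0.0 (shut) to 1.0 (fully open); "finger_force": force on a finger pad.
Only numpy, scipy, OpenCV 4.12 (cv2) and the standard library are available. Lean on these libraries where they do the work, as an engineer would, in place of code of your own. Each camera call takes 0.05 s, during which the arm holds its last target. There are 200 camera calls.

## Working session

There is one attempt and no reset: what is moved stays moved. The work goes in short steps, Python scripts to look and compute and a tool call to move; the robot and the scene stay as the last step left them, time stands still between calls to the robot, and variables do not carry over. Pictures are saved under pics/ and viewed, at most 14 in all, crops included, and the job is handed in when it is done.

Besides the shell and the picture viewer there is one more tool, called after "Request:" by a JSON object that holds its "fn" and its "kwargs". servo_tool: Moves the arm, as the interface text tells. Its arguments: {"type":"object","properties":{"translation":{"type":"array"},"turn":{"type":"array"},"grip":{"type":"number"},"grip_force":{"type":"number"}},"required":["translation","turn"]}

```bash
mkdir -p pics; ls; python3 - <<'E'
from plant import r, optics
import cv2,numpy as np
s=r.get_state(); print(s)
for n in("top","side"):
    d=optics.snapshot(n); cv2.imwrite(f"pics/{n}0.png",d["img"][:,:,::-1]); np.savez(f"{n}0.npz",**d); print(n,d["mtx"].round(2),d["R"].round(4),d["t"].round(4))
E
```

```text
pics
{'clock': 0.0, 'q': array([-1.29022414,  0.69001657, -0.19452027,  1.56635862,  0.15729866,
        0.90249754, -0.2151008 ]), 'qd': array([ 5.13392626e-05,  2.13522002e-03, -1.08919534e-03,  1.92424297e-03,
       -1.22007631e-04,  7.35268822e-04, -4.41277666e-04]), 'joint_torque': array([-8.75432761e-05, -5.27554822e+01, -1.26684532e+00, -1.53422964e+01,
       -5.26514836e-02,  6.74678944e-03,  1.77217908e-04]), 'tool_pos': array([0.15255928, 0.60542857, 0.23788597]), 'eef_rot': array([ 1.23028835e-01,  9.92402647e-01, -9.42459633e-04, -5.17511430e-05]), 'contact_force': array([ 0.19985118,  0.26414195, -0.67000509]), 'moment': array([-0.02429295,  0.06649202, -0.01977745]), 'finger_force': 0.0, 'opening': 0.9989709499394065}
top [[423.88   0.   275.76]
 [  0.   423.88 208.79]
 [  0.     0.     1.  ]] [[ 0.0265 -0.9996  0.0015]
 [-0.9881 -0.0265 -0.1513]
 [ 0.1513  0.0025 -0.9885]] [-0.0043  0.4943  0.8663]
side [[493.46   0.   278.88]
 [  0.   493.46 205.13]
 [  0.     0.     1.  ]] [[-0.999  -0.0388  0.0224]
 [-0.0423  0.6525 -0.7566]
 [ 0.0147 -0.7568 -0.6535]] [0.4673 0.0778 0.9976]
```

View pics/top0.png

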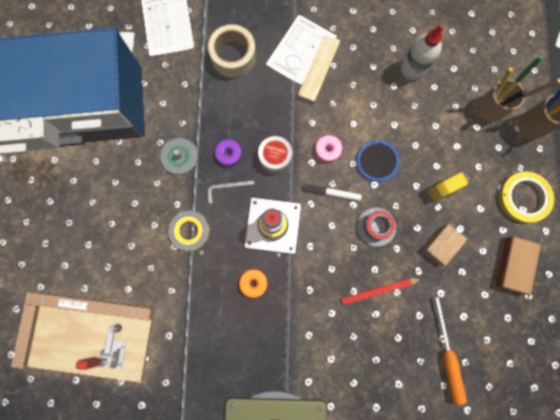

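View pics/side0.png

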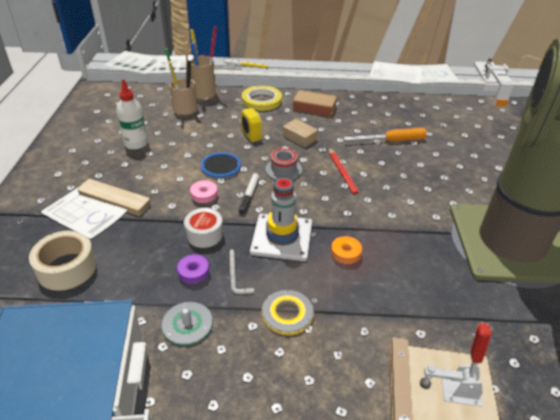

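```bash
python3 - <<'E'
import cv2,numpy as np
T=np.load("top0.npz")["img"][:,:,::-1];S=np.load("side0.npz")["img"][:,:,::-1]
def c(I,u,v):return cv2.resize(I[v-33:v+33,u-33:u+33],(264,264),interpolation=cv2.INTER_CUBIC)
t=[c(T,*p) for p in[(272,222),(378,226),(179,156),(188,230),(378,160),(274,154)]]
s=[c(S,*p) for p in[(283,210),(284,163),(187,322),(287,312),(221,165),(204,227)]]
cv2.imwrite("pics/mont.png",np.vstack([np.hstack(t[:3]),np.hstack(t[3:])]))
cv2.imwrite("pics/mont2.png",np.vstack([np.hstack(s[:3]),np.hstack(s[3:])]))
E
```

```text
(no output)
```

View pics/mont.png

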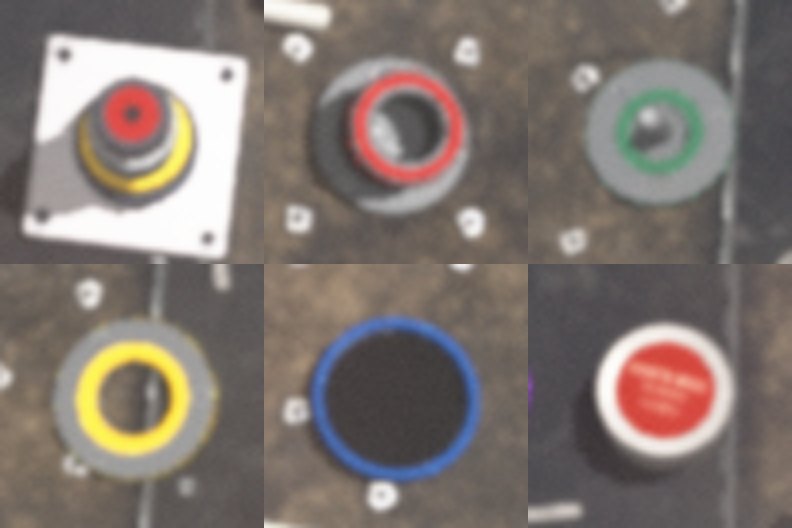

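View pics/mont2.png

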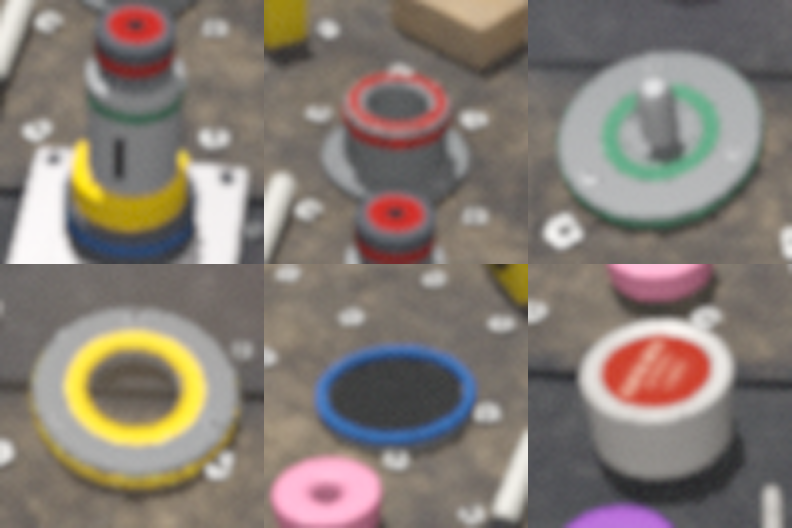

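```bash
cat > h.py <<'E'
import cv2,numpy as np
def ray(d,uv):
    v=d["R"].T@np.linalg.inv(d["mtx"])@np.array([*uv,1.]); return -d["R"].T@d["t"],v
def plane(d,uv,z):
    o,v=ray(d,uv); return o+v*(z-o[2])/v[2]
def tri(a,ua,b,ub):
    o,v=ray(a,ua);p,w=ray(b,ub); s=np.linalg.lstsq(np.c_[v,-w],p-o,rcond=None)[0]
    A,B=o+v*s[0],p+w*s[1]; return (A+B)/2,np.linalg.norm(A-B)
HUE={"red":[(0,8),(172,180)],"green":[(65,95)],"yellow":[(22,34)],"blue":[(105,120)]}
def blobs(d,col,u,v,w=26,s=110,val=60):
    """ellipses (centre, axes, is_hole) of colour contours in a window, upsampled 4x"""
    I=cv2.resize(d["img"][v-w:v+w,u-w:u+w],None,fx=4,fy=4,interpolation=cv2.INTER_CUBIC)
    h=cv2.cvtColor(I,cv2.COLOR_RGB2HSV)
    m=sum(cv2.inRange(h,(a,s,val),(b,255,255)) for a,b in HUE[col])
    cs,hi=cv2.findContours(m,cv2.RETR_CCOMP,cv2.CHAIN_APPROX_NONE); out=[]
    for c,k in zip(cs,hi[0]):
        if cv2.contourArea(c)>300:
            e=cv2.fitEllipse(c); out.append((((e[0][0]+.5)/4-.5+u-w,(e[0][1]+.5)/4-.5+v-w),tuple(np.round(np.array(e[1])/4,1)),bool(k[3]>=0)))
    return out
E
python3 - <<'E'
from h import *
T=dict(np.load("top0.npz"));S=dict(np.load("side0.npz"))
J=[("punch","red",(272,215),(283,186),.142),("socket","red",(381,224),(284,158),.044),("foot","green",(179,156),(187,322),.008),("ring","yellow",(188,230),(287,312),.012),("dish","blue",(378,160),(221,165),.011),("tin","red",(274,154),(204,222),.041),("strip","yellow",(272,222),(283,222),.056)]
for n,c,a,b,z in J:
    s=60 if c=="green" else 110
    A=blobs(T,c,*a,s=s);B=blobs(S,c,*b,w=18 if n in("punch","socket") else 26,s=s);print(n)
    for x in A:print("  T",np.round(x[0],1),x[1:],plane(T,x[0],z).round(4))
    for x in B:print("  S",np.round(x[0],1),x[1:],plane(S,x[0],z).round(4))
    for x in A:
        for y in B:
            if x[2]==y[2]:
                p,e=tri(T,x[0],S,y[0]);print("  tri",p.round(4),round(e,4))
for d,nm in((T,"T"),(S,"S")):
  for u,v in [(272,214),(283,186)][nm=="S":][:1]: print(nm,d["z_map"][v-1:v+2,u-1:u+2].mean())
E
```

```text
punch
  T [271.6 217. ] ((np.float64(13.4), np.float64(13.5)), False) [0.4624 0.0159 0.142 ]
  S [282.9 192.5] ((np.float64(6.6), np.float64(15.9)), False) [0.4621 0.0409 0.142 ]
  S [283.5 182.9] ((np.float64(9.0), np.float64(13.9)), False) [0.462  0.0132 0.142 ]
  tri [0.4637 0.0163 0.1221] 0.0027
  tri [0.4621 0.0159 0.1442] 0.0001
socket
  T [380.4 224.4] ((np.float64(26.2), np.float64(27.0)), False) [ 0.466  -0.2124  0.044 ]
  T [380.5 224.3] ((np.float64(21.2), np.float64(22.2)), True) [ 0.4661 -0.2126  0.044 ]
  S [283.7 161.9] ((np.float64(8.7), np.float64(20.8)), False) [ 0.4652 -0.1882  0.044 ]
  S [283.9 154.6] ((np.float64(12.9), np.float64(22.5)), False) [ 0.4655 -0.217   0.044 ]
  tri [ 0.467  -0.2173  0.0233] 0.003
  tri [ 0.4655 -0.2115  0.0479] 0.0001
foot
  T [178.4 155.4] ((np.float64(20.1), np.float64(21.2)), False) [0.6142 0.2307 0.008 ]
  T [178.5 155.4] ((np.float64(15.4), np.float64(15.7)), True) [0.6143 0.2306 0.008 ]
  S [185.7 333.4] ((np.float64(22.9), np.float64(38.5)), False) [0.6113 0.2525 0.008 ]
  S [186.6 321.5] ((np.float64(21.2), np.float64(27.2)),
[... 841 characters left out ...]
20.5 164.5] ((np.float64(24.2), np.float64(39.5)), False) [ 0.6136 -0.2131  0.011 ]
  S [220.5 164.1] ((np.float64(17.9), np.float64(33.7)), True) [ 0.6141 -0.2148  0.011 ]
  tri [ 0.6142 -0.2161  0.0088] 0.0002
  tri [ 0.6144 -0.2154  0.0107] 0.0004
tin
  T [274.9 152.1] ((np.float64(23.0), np.float64(23.8)), False) [0.618  0.0141 0.041 ]
  S [202.6 220.4] ((np.float64(16.6), np.float64(26.3)), False) [0.618  0.0144 0.041 ]
  tri [0.6181 0.0141 0.0407] 0.0
strip
  T [278.2 225.9] ((np.float64(13.5), np.float64(20.9)), False) [0.4558 0.0028 0.056 ]
  S [282.  220.8] ((np.float64(27.7), np.float64(27.8)), False) [0.4622 0.022  0.056 ]
  tri [0.4601 0.0025 0.0376] 0.0046
T 0.7954644
S 0.892489
```

```bash
python3 - <<'E'
from h import *
d=dict(np.load("top0.npz"));z=d["z_map"];v,u=np.mgrid[:420,:560]
P=(np.stack([(u-d["mtx"][0,2])/d["mtx"][0,0]*z,(v-d["mtx"][1,2])/d["mtx"][1,1]*z,z],-1)-d["t"])@d["R"]
m=(z>0)&(P[...,2]>.05)
n,l,st,_=cv2.connectedComponentsWithStats(m.astype(np.uint8))
for i in range(1,n):
    if st[i,4]>40:
        q=P[l==i];print(np.percentile(q,2,axis=0).round(3),np.percentile(q,98,axis=0).round(3))
E
```

```text
[ 0.81  -0.321  0.052] [ 0.854 -0.271  0.17 ]
[0.593 0.315 0.057] [0.813 0.551 0.168]
[ 0.717 -0.516  0.052] [ 0.782 -0.441  0.17 ]
[ 0.676 -0.592  0.051] [ 0.738 -0.534  0.147]
[ 0.532 -0.388  0.052] [ 0.576 -0.33   0.069]
[ 0.437 -0.009  0.055] [0.479 0.041 0.146]
[0.173 0.323 0.053] [0.244 0.349 0.174]
```

Request:
{"fn": "servo_tool", "kwargs": {"translation": [[0,0,0],[0,0,0],[0,0,0],[0,0,0],[0,0,0],[0,0,0],[0,0,0],[0,0,0]], "turn": [[0,0,0.166],[0,0,0.166],[0,0,0.166],[0,0,0.166],[0,0,0.166],[0,0,0.166],[0,0,0.166],[0,0,0.163]], "grip": 1}}

```text
clock: 1.1
tool_pos: [0.1525, 0.6057, 0.2383]
eef_rot: [0.709, 0.705, -0.0, 0.0]
contact_force: [-0.6, 0.9, -0.4]
opening: 0.999
finger_force: 0.0
```

Request:
{"fn": "servo_tool", "kwargs": {"translation": [[-0.03,0.04,0],[-0.03,0.04,0],[-0.03,0.04,0],[-0.03,0.04,0],[-0.03,0.04,0],[-0.03,0.04,0],[-0.05,0.0175,0],[-0.05,0.0175,0],[-0.05,0.0175,0],[-0.05,0.0175,0]], "turn": [[0,0,0],[0,0,0],[0,0,0],[0,0,0],[0,0,0],[0,0,0],[0,0,0],[0,0,0],[0,0,0],[0,0,0]]}}

```text
clock: 2.35
tool_pos: [0.4625, 0.2241, 0.2385]
eef_rot: [0.707, 0.707, -0.0, -0.0]
contact_force: [0.4, 0.1, -0.5]
opening: 0.999
finger_force: 0.0
```

Request:
{"fn": "servo_tool", "kwargs": {"translation": [[-0.05,0,0],[-0.05,0,0],[-0.05,0,0],[-0.04,0,0],[-0.02,0,0],[0,0,0.02],[0,0,0.02],[0,0,0],[0,0,0],[0,0,0]], "turn": [[0,0,0],[0,0,0],[0,0,0],[0,0,0],[0,0,0],[0,0,0],[0,0,0],[0,0,0],[0,0,0],[0,0,0]]}}

```text
clock: 3.6
tool_pos: [0.4626, 0.0159, 0.1994]
eef_rot: [0.707, 0.707, 0.001, 0.0]
contact_force: [-0.6, 0.9, -0.3]
opening: 1.001
finger_force: 0.0
```

Request:
{"fn": "servo_tool", "kwargs": {"translation": [[0,0,0.025],[0,0,0.025],[0,0,0.018],[0,0,0.01],[0,0,0.001],[0,0,0]], "turn": [[0,0,0],[0,0,0],[0,0,0],[0,0,0],[0,0,0],[0,0,0]]}}

```text
clock: 4.35
tool_pos: [0.4625, 0.0158, 0.1202]
eef_rot: [0.707, 0.707, 0.0, 0.0]
contact_force: [-1.2, 0.4, 0.3]
opening: 0.999
finger_force: 0.0
```

Request:
{"fn": "servo_tool", "kwargs": {"translation": [[0,0,0],[0,0,0],[0,0,0],[0,0,0],[0,0,0],[0,0,0],[0,0,0],[0,0,0]], "turn": [[0,0,0],[0,0,0],[0,0,0],[0,0,0],[0,0,0],[0,0,0],[0,0,0],[0,0,0]], "grip": 0, "grip_force": 40}}

```text
clock: 5.35
tool_pos: [0.4626, 0.0158, 0.1198]
eef_rot: [0.707, 0.707, 0.0, 0.0]
contact_force: [1.0, 0.0, -0.0]
opening: 0.419
finger_force: 40.0
```

```bash
python3 - <<'E'
from plant import r, optics
import cv2,numpy as np
d=optics.snapshot("side"); I=d["img"][100:300,180:400,::-1]
cv2.imwrite("pics/s1.png",cv2.resize(I,None,fx=2.5,fy=2.5,interpolation=cv2.INTER_CUBIC)); print(r.get_state())
E
```

```text
{'clock': 5.4, 'q': array([-0.15728036,  0.70389084,  0.03751034,  2.15747863, -0.08779131,
        0.28059083, -0.04523404]), 'qd': array([ 0.0007035 , -0.00036318, -0.00094293,  0.00198548,  0.00102551,
        0.00309504, -0.00134602]), 'joint_torque': array([-1.00888507e-02, -4.30737448e+01,  1.54695500e+00, -4.38506261e+00,
       -2.82801117e-02,  5.64492010e-01, -4.29738691e-03]), 'tool_pos': array([0.46258474, 0.01584808, 0.11977209]), 'eef_rot': array([7.07426488e-01, 7.06786751e-01, 4.00795981e-04, 3.02551683e-04]), 'contact_force': array([ 2.2230575 , -0.10972337,  0.45984769]), 'moment': array([-0.10230052, -0.27512424, -0.01316576]), 'finger_force': 39.99338747933507, 'opening': 0.418437051737759}
```

View pics/s1.png

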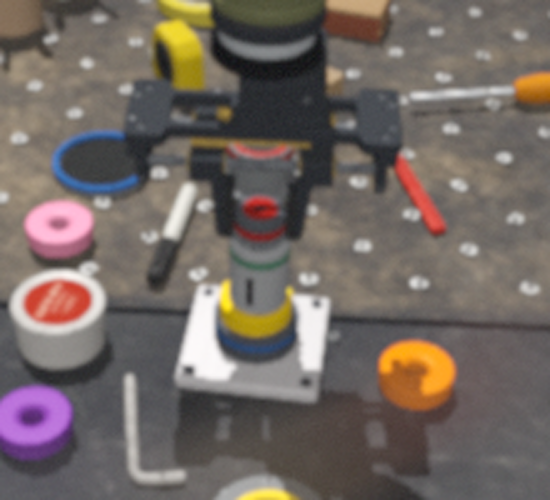

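Request:
{"fn": "servo_tool", "kwargs": {"translation": [[0,0,-0.01],[0,0,-0.02],[0,0,-0.03],[0,0,-0.02],[-0.02,0,0],[-0.04,0.002,0],[-0.04,0.002,0],[-0.04,0,0],[-0.04,0,0],[-0.03,0,0]], "turn": [[0,0,0],[0,0,0],[0,0,0],[0,0,0],[0,0,0],[0,0,0],[0,0,0],[0,0,0],[0,0,0],[0,0,0]]}}

```text
clock: 6.65
tool_pos: [0.4642, -0.1958, 0.1997]
eef_rot: [0.708, 0.706, -0.001, -0.001]
contact_force: [-0.3, 0.8, -3.8]
opening: 0.418
finger_force: 40.0
```

Request:
{"fn": "servo_tool", "kwargs": {"translation": [[-0.018,0,0],[0,0,0],[0,0,0]], "turn": [[0,0,0],[0,0,0],[0,0,0]]}}

```text
clock: 7.02
tool_pos: [0.4657, -0.2103, 0.1996]
eef_rot: [0.707, 0.707, 0.0, -0.001]
contact_force: [-0.0, -0.3, -3.1]
opening: 0.416
finger_force: 40.0
```

```bash
python3 - <<'E'
from plant import r, optics
import cv2,numpy as np
d=optics.snapshot("side"); I=d["img"][60:260,180:400,::-1]
t=optics.snapshot("top")["img"][170:290,300:460,::-1]
a=cv2.resize(I,(440,400),interpolation=cv2.INTER_CUBIC);b=cv2.resize(t,(360,270),interpolation=cv2.INTER_CUBIC)
b=np.vstack([b,np.zeros((130,360,3),np.uint8)])
cv2.imwrite("pics/s2.png",np.hstack([a,b])); print(r.get_state()["tool_pos"])
E
```

```text
[ 0.46595597 -0.21030354  0.19960442]
```

View pics/s2.png

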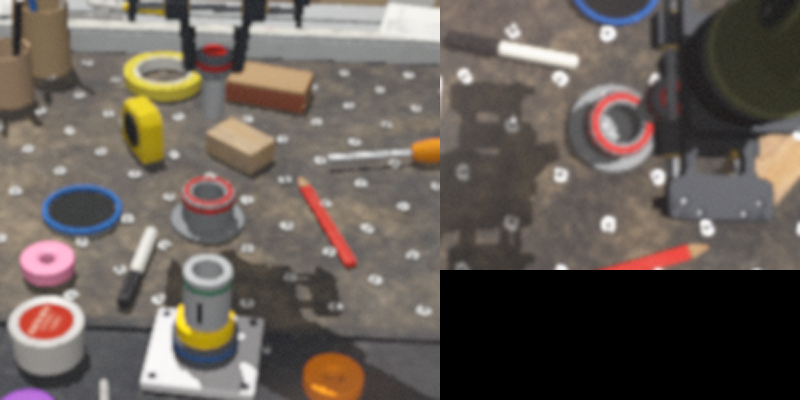

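Request:
{"fn": "servo_tool", "kwargs": {"translation": [[-0.001,0,0.02],[-0.001,0,0.03],[0,0,0.03],[0,0,0.025],[0,0,0.012],[0,0,0.008],[0,0,0.005],[0,0,0.004],[0,0,0.003],[0,0,0]], "turn": [[0,0,0],[0,0,0],[0,0,0],[0,0,0],[0,0,0],[0,0,0],[0,0,0],[0,0,0],[0,0,0],[0,0,0]]}}

```text
clock: 8.38
tool_pos: [0.4659, -0.2142, 0.0627]
eef_rot: [0.707, 0.707, 0.0, 0.0]
contact_force: [-0.4, 0.6, -4.3]
opening: 0.416
finger_force: 40.0
```

Request:
{"fn": "servo_tool", "kwargs": {"translation": [[0.001,0,0.001],[0,0,0.001],[0,0,0.001],[0,0,0]], "turn": [[0,0,0],[0,0,0],[0,0,0],[0,0,0]]}}

```text
clock: 8.88
tool_pos: [0.466, -0.2133, 0.0599]
eef_rot: [0.707, 0.707, 0.0, 0.0]
contact_force: [0.3, -0.3, -0.9]
opening: 0.419
finger_force: 40.0
```

Request:
{"fn": "servo_tool", "kwargs": {"translation": [[0,0,0],[0,0,0],[0,0,0],[0,0,0],[0,0,-0.02],[0,0,-0.03],[0,0,-0.04],[0,0,-0.03],[0,0,0]], "turn": [[0,0,0],[0,0,0],[0,0,0],[0,0,0],[0,0,0],[0,0,0],[0,0,0],[0,0,0],[0,0,0]], "grip": 0.75}}

```text
clock: 10.0
tool_pos: [0.4671, -0.2138, 0.1816]
eef_rot: [0.708, 0.707, 0.001, 0.002]
contact_force: [-0.5, -0.3, -0.4]
opening: 0.752
finger_force: 0.0
```

Request:
{"fn": "servo_tool", "kwargs": {"translation": [[0.03,0,0],[0.04,0,0],[0.04,0,0],[0.04,0,0],[0.04,-0.001,0],[0.03,-0.001,0],[0.009,-0.001,0],[0,0,0],[0,0,0]], "turn": [[0,0,0],[0,0,0],[0,0,0],[0,0,0],[0,0,0],[0,0,0],[0,0,0],[0,0,0],[0,0,0]]}}

```text
clock: 11.12
tool_pos: [0.463, 0.0141, 0.1795]
eef_rot: [0.708, 0.706, -0.0, 0.0]
contact_force: [-0.9, 0.4, -0.0]
opening: 0.752
finger_force: 0.0
```

```bash
python3 - <<'E'
from plant import r, optics
from h import *
d=optics.snapshot("side");t=optics.snapshot("top")
I=d["img"][90:290,180:400,::-1]
a=cv2.resize(I,(440,400),interpolation=cv2.INTER_CUBIC);b=cv2.resize(t["img"][150:300,240:420,::-1],(360,300),interpolation=cv2.INTER_CUBIC)
b=np.vstack([b,np.zeros((100,360,3),np.uint8)])
cv2.imwrite("pics/s3.png",np.hstack([a,b])); print(r.get_state()["tool_pos"])
for x in blobs(t,"red",382,224): print(x,plane(t,x[0],.082))
for x in blobs(d,"red",284,146,w=20): print(x,plane(d,x[0],.082))
E
```

```text
[0.46308731 0.01429138 0.17964877]
((385.59884452819824, 222.32914543151855), (np.float64(12.8), np.float64(13.3)), False) [ 0.46580228 -0.21352466  0.082     ]
((380.36963653564453, 224.40059661865234), (np.float64(23.4), np.float64(25.3)), False) [ 0.46131307 -0.20292841  0.082     ]
((283.5200443267822, 162.46733856201172), (np.float64(6.0), np.float64(21.2)), False) [ 0.46489033 -0.13335492  0.082     ]
((292.20360565185547, 156.0696964263916), (np.float64(5.3), np.float64(9.5)), False) [ 0.44682792 -0.15825804  0.082     ]
((284.22192573547363, 149.03264617919922), (np.float64(4.0), np.float64(13.8)), False) [ 0.46494184 -0.18390534  0.082     ]
((284.606201171875, 140.59017944335938), (np.float64(7.1), np.float64(11.1)), False) [ 0.46510439 -0.21758783  0.082     ]
```

View pics/s3.png

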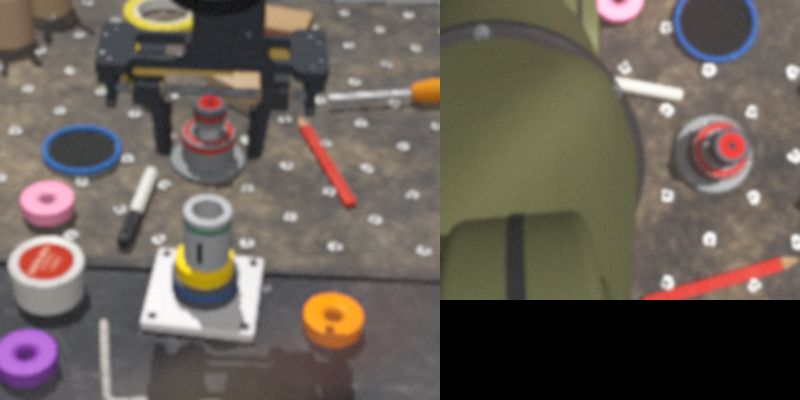

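```bash
python3 - <<'E'
from h import *
d=dict(np.load("side0.npz")); print(plane(d,(284.3,194.4),.116), plane(d,(283.5,182.9),.142))
E
```

```text
[0.45972116 0.01452597 0.116     ] [0.46199705 0.01314835 0.142     ]
```

Request:
{"fn": "servo_tool", "kwargs": {"translation": [[0.001,0,0.02],[0,0,0.03],[0,0,0.03],[0,0,0.02],[0,0,0.005],[0,0,0],[0,0,0]], "turn": [[0,0,0],[0,0,0],[0,0,0],[0,0,0],[0,0,0],[0,0,0],[0,0,0]]}}

```text
clock: 12.1
tool_pos: [0.4636, 0.0166, 0.0755]
eef_rot: [0.708, 0.707, 0.001, 0.0]
contact_force: [-0.3, -0.0, 1.0]
opening: 0.749
finger_force: 0.0
```

Request:
{"fn": "servo_tool", "kwargs": {"translation": [[0,0,0],[0,0,0],[0,0,0],[0,0,0],[0,0,0],[0,0,0]], "turn": [[0,0,0],[0,0,0],[0,0,0],[0,0,0],[0,0,0],[0,0,0]], "grip": 0, "grip_force": 45}}

```text
clock: 12.85
tool_pos: [0.4628, 0.0168, 0.0749]
eef_rot: [0.707, 0.707, -0.0, -0.0]
contact_force: [-0.7, 0.4, 5.7]
opening: 0.476
finger_force: 45.0
```

Request:
{"fn": "servo_tool", "kwargs": {"translation": [[0,0,0],[0,0,0]], "turn": [[0,0,0],[0,0,0]]}}

```text
clock: 13.1
tool_pos: [0.4628, 0.0169, 0.075]
eef_rot: [0.707, 0.707, -0.0, -0.0]
contact_force: [-2.4, 0.9, 6.4]
opening: 0.48
finger_force: 45.0
```

```bash
python3 - <<'E'
from plant import r, optics
import cv2,numpy as np
d=optics.snapshot("side"); I=d["img"][120:280,200:380,::-1]
cv2.imwrite("pics/s4.png",cv2.resize(I,None,fx=3.5,fy=3.5,interpolation=cv2.INTER_CUBIC)); s=r.get_state();print(s["contact_force"],s["moment"],s["opening"],s["tool_pos"])
E
```

```text
[-2.11210455  0.43784326  5.0757436 ] [-0.03655411  0.39995878  0.08018597] 0.4741685388882855 [0.46280222 0.01684462 0.07496321]
```

View pics/s4.png

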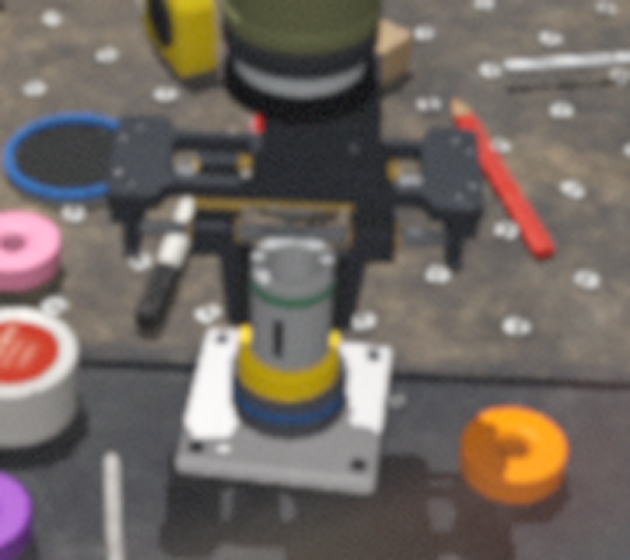

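Request:
{"fn": "servo_tool", "kwargs": {"translation": [[0,0,-0.002],[0,0,-0.004],[0,0,-0.006],[0,0,-0.003],[0,0,0],[0,0,0]], "turn": [[0,0,0],[0,0,0],[0,0,0],[0,0,0],[0,0,0],[0,0,0]]}}

```text
clock: 13.9
tool_pos: [0.4631, 0.0168, 0.0897]
eef_rot: [0.707, 0.707, 0.0, -0.0]
contact_force: [-0.2, 1.0, -3.7]
opening: 0.482
finger_force: 45.0
```

```bash
python3 - <<'E'
from plant import r, optics
import cv2,numpy as np
d=optics.snapshot("side"); I=d["img"][150:250,240:330,::-1]
cv2.imwrite("pics/s5.png",cv2.resize(I,None,fx=5.5,fy=5.5,interpolation=cv2.INTER_CUBIC)); s=r.get_state();print(s["contact_force"],s["moment"],s["opening"],s["tool_pos"])
E
```

```text
[-0.3273222  -0.99321122 -4.18589099] [-0.09473164  0.07979899  0.00060627] 0.47607360699415013 [0.46301702 0.01682334 0.08960063]
```

View pics/s5.png

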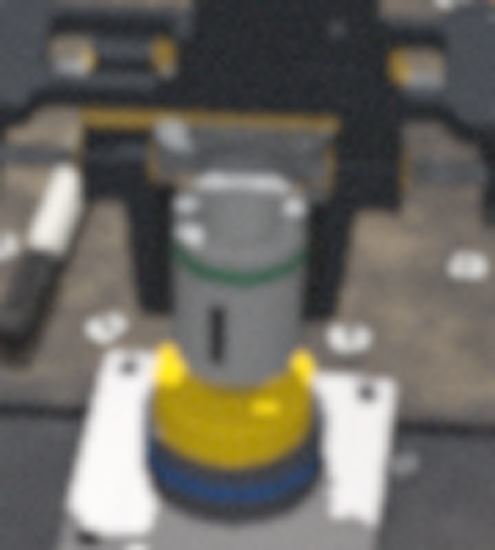

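Request:
{"fn": "servo_tool", "kwargs": {"translation": [[0,0,-0.015],[0.01,0,-0.015],[0.03,0.01,0],[0.04,0.03,0],[0.04,0.03,0],[0.04,0.03,0],[0.03,0.03,0],[0.0247,0.0215,0],[0,0,0],[0,0,0]], "turn": [[0,0,0],[0,0,0],[0,0,0],[0,0,0],[0,0,0],[0,0,0],[0,0,0],[0,0,0],[0,0,0],[0,0,0]]}}

```text
clock: 15.2
tool_pos: [0.6135, 0.2302, 0.1188]
eef_rot: [0.708, 0.707, -0.002, -0.0]
contact_force: [-0.6, -1.3, -4.6]
opening: 0.479
finger_force: 45.0
```

Request:
{"fn": "servo_tool", "kwargs": {"translation": [[0.001,0.001,0.015],[0,0,0.025],[0,0,0.02],[0,0,0.012],[0,0,0.008],[0,0,0.005],[0,0,0.003],[0,0,0],[0,0,0]], "turn": [[0,0,0],[0,0,0],[0,0,0],[0,0,0],[0,0,0],[0,0,0],[0,0,0],[0,0,0],[0,0,0]]}}

```text
clock: 16.32
tool_pos: [0.6161, 0.2325, 0.0322]
eef_rot: [0.707, 0.707, 0.0, 0.0]
contact_force: [0.4, 0.7, -3.4]
opening: 0.478
finger_force: 45.0
```

Request:
{"fn": "servo_tool", "kwargs": {"translation": [[0,0,0.001],[0,0,0.001],[0,0,0.001],[0,0,0]], "turn": [[0,0,0],[0,0,0],[0,0,0],[0,0,0]]}}

```text
clock: 16.82
tool_pos: [0.6157, 0.2323, 0.0286]
eef_rot: [0.707, 0.707, -0.0, -0.0]
contact_force: [0.3, -0.0, -4.2]
opening: 0.48
finger_force: 45.0
```

Request:
{"fn": "servo_tool", "kwargs": {"translation": [[0,-0.001,0.001],[0,0,0.001],[0,0,0.0005],[0,0,0]], "turn": [[0,0,0],[0,0,0],[0,0,0],[0,0,0]]}}

```text
clock: 17.32
tool_pos: [0.6146, 0.2324, 0.0271]
eef_rot: [0.707, 0.707, -0.0, -0.0]
contact_force: [-3.6, -0.5, 4.9]
opening: 0.475
finger_force: 45.0
```

Request:
{"fn": "servo_tool", "kwargs": {"translation": [[0,0,0],[0,0,0],[0,0,0],[0,0,0],[0,0,-0.02],[0,0,-0.03],[0,0,-0.04],[0,0,-0.02],[0,0,0]], "turn": [[0,0,0],[0,0,0],[0,0,0],[0,0,0],[0,0,0],[0,0,0],[0,0,0],[0,0,0],[0,0,0]], "grip": 0.85}}

```text
clock: 18.45
tool_pos: [0.6159, 0.2327, 0.1382]
eef_rot: [0.707, 0.707, 0.002, 0.001]
contact_force: [-0.1, -0.5, -0.6]
opening: 0.848
finger_force: 0.0
```

Request:
{"fn": "servo_tool", "kwargs": {"translation": [[0,-0.02,0],[-0.01,-0.03,0],[-0.03,-0.03,0],[-0.04,-0.03,0],[-0.04,-0.03,0],[-0.02,-0.012,0],[0,0,0],[0,0,0]], "turn": [[0,0,0],[0,0,0],[0,0,0],[0,0,0],[0,0,0],[0,0,0],[0,0,0],[0,0,0]]}}

```text
clock: 19.45
tool_pos: [0.4635, 0.0938, 0.1357]
eef_rot: [0.707, 0.707, 0.0, -0.0]
contact_force: [0.7, -1.0, 0.8]
opening: 0.853
finger_force: 0.0
```

```bash
python3 - <<'E'
from plant import r, optics
from h import *
d=optics.snapshot("side");t=optics.snapshot("top")
a=cv2.resize(d["img"][150:380,120:400,::-1],(480,394),interpolation=cv2.INTER_CUBIC);b=cv2.resize(t["img"][100:270,130:320,::-1],(320,286),interpolation=cv2.INTER_CUBIC)
b=np.vstack([b,np.zeros((108,320,3),np.uint8)])
cv2.imwrite("pics/s6.png",np.hstack([a,b])); print(r.get_state()["tool_pos"])
np.savez("s6.npz",**d)
for x in blobs(d,"yellow",283,222): print("S",x,plane(d,x[0],.056))
for x in blobs(t,"yellow",272,222): print("T",x,plane(t,x[0],.056))
E
```

```text
[0.46352594 0.09402261 0.13586591]
S ((282.00238037109375, 220.8883399963379), (np.float64(27.6), np.float64(30.0)), False) [0.46213901 0.02223088 0.056     ]
T ((272.29874992370605, 222.86663246154785), (np.float64(26.9), np.float64(28.0)), False) [0.46169511 0.01521459 0.056     ]
T ((272.7431755065918, 222.42423057556152), (np.float64(8.0), np.float64(8.0)), True) [0.46264497 0.01431691 0.056     ]
```

View pics/s6.png

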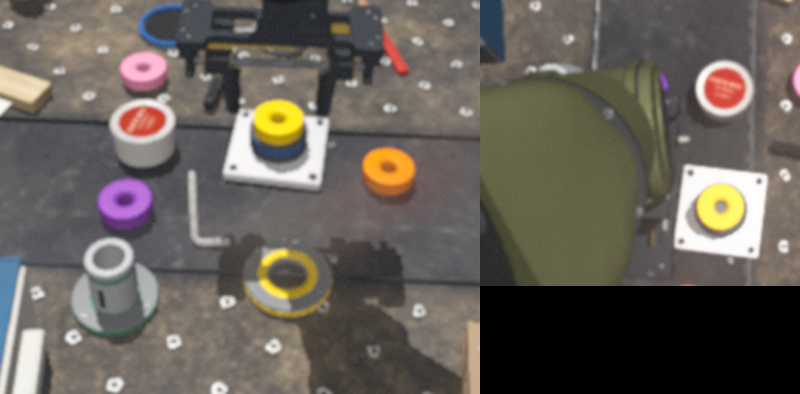

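Request:
{"fn": "servo_tool", "kwargs": {"translation": [[-0.03,-0.001,0],[-0.03,0,0],[-0.02,0,0.01],[0,0,0.025],[0,0,0.03],[0,0,0.02],[0,0,0.007],[0,0,0.002],[0,0,0],[0,0,0]], "turn": [[0,0,0],[0,0,0],[0,0,0],[0,0,0],[0,0,0],[0,0,0],[0,0,0],[0,0,0],[0,0,0],[0,0,0]]}}

```text
clock: 20.8
tool_pos: [0.4621, 0.0126, 0.0428]
eef_rot: [0.707, 0.707, 0.001, 0.0]
contact_force: [0.6, 0.5, 0.0]
opening: 0.85
finger_force: 0.0
```

Request:
{"fn": "servo_tool", "kwargs": {"translation": [[0.002,0,0.001],[0,0,0.001],[0,0,0]], "turn": [[0,0,0],[0,0,0],[0,0,0]]}}

```text
clock: 21.18
tool_pos: [0.4616, 0.0146, 0.0402]
eef_rot: [0.707, 0.707, 0.0, -0.0]
contact_force: [0.1, 0.5, -0.2]
opening: 0.848
finger_force: 0.0
```

Request:
{"fn": "servo_tool", "kwargs": {"translation": [[0,0,0],[0,0,0],[0,0,0],[0,0,0],[0,0,0],[0,0,0],[0,0,0]], "turn": [[0,0,0],[0,0,0],[0,0,0],[0,0,0],[0,0,0],[0,0,0],[0,0,0]], "grip": 0, "grip_force": 30}}

```text
clock: 22.05
tool_pos: [0.4617, 0.0145, 0.0402]
eef_rot: [0.707, 0.707, 0.0, 0.0]
contact_force: [0.9, -0.5, 0.5]
opening: 0.652
finger_force: 30.0
```

Request:
{"fn": "servo_tool", "kwargs": {"translation": [[0,0,-0.002],[0,0,-0.006],[0,0,-0.015],[0,0,-0.02],[0,0,-0.01],[0,0,0],[0,0,0]], "turn": [[0,0,0],[0,0,0],[0,0,0],[0,0,0],[0,0,0],[0,0,0],[0,0,0]]}}

```text
clock: 22.92
tool_pos: [0.4614, 0.0145, 0.093]
eef_rot: [0.707, 0.707, -0.0, -0.0]
contact_force: [0.1, 0.1, -2.5]
opening: 0.65
finger_force: 30.0
```

Request:
{"fn": "servo_tool", "kwargs": {"translation": [[0.02,0,0],[0.035,-0.005,0],[0.035,-0.005,0],[0.035,-0.005,0],[0.035,0,0],[0.0235,0,0],[0,0,0.01],[0,0,0.02],[0,0,0],[0,0,0]], "turn": [[0,0,0],[0,0,0],[0,0,0],[0,0,0],[0,0,0],[0,0,0],[0,0,0],[0,0,0],[0,0,0],[0,0,0]]}}

```text
clock: 24.18
tool_pos: [0.4467, 0.1969, 0.0631]
eef_rot: [0.708, 0.706, -0.001, 0.0]
contact_force: [-0.4, 1.5, -1.5]
opening: 0.649
finger_force: 30.0
```

Request:
{"fn": "servo_tool", "kwargs": {"translation": [[0.001,-0.0005,0.015],[0,0,0.015],[0,0,0.008],[0,0,0.004],[0,0,0.003],[0,0,0.002],[0,0,0],[0,0,0]], "turn": [[0,0,0],[0,0,0],[0,0,0],[0,0,0],[0,0,0],[0,0,0],[0,0,0],[0,0,0]]}}

```text
clock: 25.18
tool_pos: [0.4464, 0.1991, 0.0164]
eef_rot: [0.707, 0.707, 0.0, 0.0]
contact_force: [0.4, 0.6, -1.6]
opening: 0.654
finger_force: 30.0
```

Request:
{"fn": "servo_tool", "kwargs": {"translation": [[-0.0005,0,0.001],[0,0,0.001],[0,0,0],[0,0,0]], "turn": [[0,0,0],[0,0,0],[0,0,0],[0,0,0]]}}

```text
clock: 25.68
tool_pos: [0.4463, 0.1985, 0.0142]
eef_rot: [0.708, 0.707, 0.0, 0.0]
contact_force: [0.2, 0.1, -1.2]
opening: 0.649
finger_force: 30.0
```

Request:
{"fn": "servo_tool", "kwargs": {"translation": [[0,0,0.0007],[0,0,0],[0,0,0]], "turn": [[0,0,0],[0,0,0],[0,0,0]]}}

```text
clock: 26.05
tool_pos: [0.4463, 0.1985, 0.0141]
eef_rot: [0.707, 0.707, 0.0, 0.0]
contact_force: [-1.1, 0.2, 6.6]
opening: 0.651
finger_force: 30.0
```

Request:
{"fn": "servo_tool", "kwargs": {"translation": [[0,0,0],[0,0,0],[0,0,0],[0,0,0],[0,0,-0.015],[0,0,-0.03],[0,0,-0.03],[0,0,0]], "turn": [[0,0,0],[0,0,0],[0,0,0],[0,0,0],[0,0,0],[0,0,0],[0,0,0],[0,0,0]], "grip": 1}}

```text
clock: 27.05
tool_pos: [0.4475, 0.199, 0.0909]
eef_rot: [0.707, 0.707, 0.002, 0.001]
contact_force: [0.4, -0.1, -0.3]
opening: 0.999
finger_force: 0.0
```

Request:
{"fn": "servo_tool", "kwargs": {"translation": [[-0.03,0.005,0],[-0.04,0.005,0],[-0.03,0.0055,0],[0,0,0],[0,0,0]], "turn": [[0,0,0],[0,0,0],[0,0,0],[0,0,0],[0,0,0]]}}

```text
clock: 27.68
tool_pos: [0.4613, 0.0996, 0.0882]
eef_rot: [0.707, 0.707, 0.0, -0.001]
contact_force: [0.8, 0.7, -1.3]
opening: 1.003
finger_force: 0.0
```

```bash
python3 - <<'E'
from plant import r, optics
from h import *
d=optics.snapshot("side");t=optics.snapshot("top")
a=cv2.resize(d["img"][150:380,120:400,::-1],(480,394),interpolation=cv2.INTER_CUBIC);b=cv2.resize(t["img"][100:270,130:320,::-1],(320,286),interpolation=cv2.INTER_CUBIC)
b=np.vstack([b,np.zeros((108,320,3),np.uint8)])
cv2.imwrite("pics/s7.png",np.hstack([a,b])); print(r.get_state()["tool_pos"])
for x in blobs(d,"yellow",287,305): print("S",x,plane(d,x[0],.030))
for n,q,c in(("S",d,(283,232)),("T",t,(272,224))):
  for x in blobs(q,"blue",*c,s=90,val=30): print(n,x,plane(q,x[0],.038))
E
```

```text
[0.46135437 0.10013738 0.08831393]
S ((303.7623863220215, 327.957275390625), (np.float64(3.1), np.float64(12.5)), False) [0.41860618 0.24688205 0.03      ]
S ((269.9647569656372, 324.58179473876953), (np.float64(6.3), np.float64(16.4)), False) [0.47347073 0.24336945 0.03      ]
S ((287.72967529296875, 307.0413398742676), (np.float64(33.7), np.float64(35.2)), False) [0.44554821 0.20660725 0.03      ]
S ((282.07633209228516, 231.4166259765625), (np.float64(17.7), np.float64(29.6)), False) [0.46116035 0.03270367 0.038     ]Traceback (most recent call last):
  File "<stdin>", line 9, in <module>
  File "h.py", line 16, in blobs
    for c,k in zip(cs,hi[0]):
                      ~~^^^
TypeError: 'NoneType' object is not subscriptable
```

View pics/s7.png

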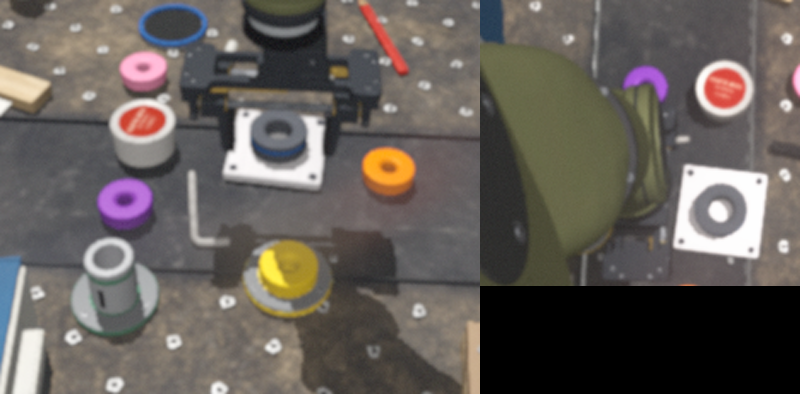

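Request:
{"fn": "servo_tool", "kwargs": {"translation": [[-0.03,0.0005,0],[-0.035,0,0],[-0.02,0,0],[0,0,0],[0,0,0.02],[0,0,0.025],[0,0,0.012],[0,0,0.005],[0,0,0.001],[0,0,0]], "turn": [[0,0,0],[0,0,0],[0,0,0],[0,0,0],[0,0,0],[0,0,0],[0,0,0],[0,0,0],[0,0,0],[0,0,0]]}}

```text
clock: 29.02
tool_pos: [0.4624, 0.0136, 0.026]
eef_rot: [0.707, 0.707, 0.0, 0.0]
contact_force: [0.2, 0.6, -0.2]
opening: 0.993
finger_force: 0.0
```

Request:
{"fn": "servo_tool", "kwargs": {"translation": [[0,0,0],[0,0,0],[0,0,0],[0,0,0],[0,0,0],[0,0,0],[0,0,0]], "turn": [[0,0,0],[0,0,0],[0,0,0],[0,0,0],[0,0,0],[0,0,0],[0,0,0]], "grip": 0, "grip_force": 50}}

```text
clock: 29.9
tool_pos: [0.4626, 0.0135, 0.0257]
eef_rot: [0.708, 0.707, 0.0, 0.0]
contact_force: [0.9, -0.1, 6.6]
opening: 0.741
finger_force: 50.0
```

Request:
{"fn": "servo_tool", "kwargs": {"translation": [[0,0,-0.002],[0,0,-0.006],[0,0,-0.015],[0,0,-0.03],[0,0,-0.02],[0,0,-0.01],[0,0,0],[0,0,0]], "turn": [[0,0,0],[0,0,0],[0,0,0],[0,0,0],[0,0,0],[0,0,0],[0,0,0],[0,0,0]]}}

```text
clock: 30.9
tool_pos: [0.4616, 0.0135, 0.108]
eef_rot: [0.707, 0.707, -0.0, -0.0]
contact_force: [-0.2, 0.5, -7.3]
opening: 0.734
finger_force: 50.0
```

Request:
{"fn": "servo_tool", "kwargs": {"translation": [[-0.02,0.005,0],[-0.03,0.01,0],[-0.035,0.02,0],[-0.04,0.03,0],[-0.04,0.03,0],[-0.04,0.03,0],[-0.0245,0.0277,0],[0,0,0],[0,0,0]], "turn": [[0,0,0],[0,0,0],[0,0,0],[0,0,0],[0,0,0],[0,0,0],[0,0,0],[0,0,0],[0,0,0]]}}

```text
clock: 32.02
tool_pos: [0.6125, -0.2149, 0.1066]
eef_rot: [0.707, 0.707, -0.001, -0.002]
contact_force: [-0.6, 1.1, -7.5]
opening: 0.735
finger_force: 50.0
```

Request:
{"fn": "servo_tool", "kwargs": {"translation": [[0,0,0.015],[0,0,0.02],[0,0,0.015],[0,0,0.01],[0,0,0],[0,0,0]], "turn": [[0,0,0],[0,0,0],[0,0,0],[0,0,0],[0,0,0],[0,0,0]]}}

```text
clock: 32.78
tool_pos: [0.6151, -0.2164, 0.0489]
eef_rot: [0.707, 0.707, 0.0, 0.001]
contact_force: [0.2, -0.2, -6.1]
opening: 0.735
finger_force: 50.0
```

```bash
python3 - <<'E'
from plant import r, optics
from h import *
d=optics.snapshot("side")
a=cv2.resize(d["img"][90:230,150:330,::-1],(720,560),interpolation=cv2.INTER_CUBIC)
cv2.imwrite("pics/s8.png",a); print(r.get_state()["tool_pos"])
E
```

```text
[ 0.61521258 -0.21643924  0.04919172]
```

View pics/s8.png

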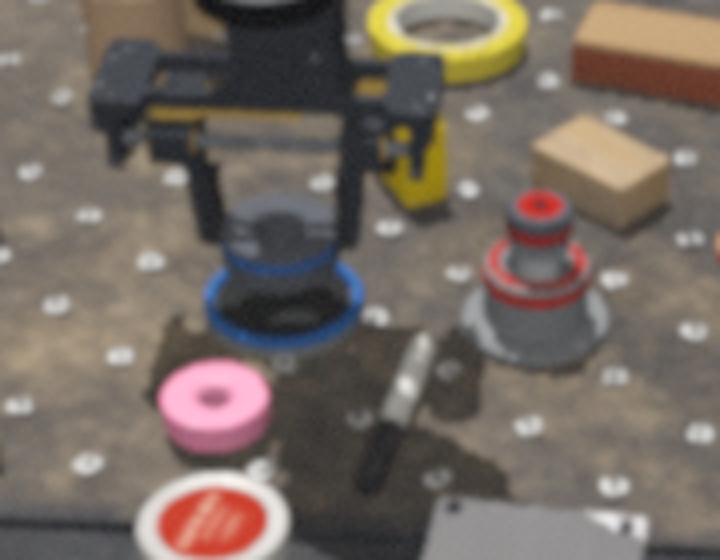

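Request:
{"fn": "servo_tool", "kwargs": {"translation": [[0,-0.0005,0.01],[0,0,0.008],[0,0,0.005],[0,0,0.003],[0,0,0.002],[0,0,0],[0,0,0]], "turn": [[0,0,0],[0,0,0],[0,0,0],[0,0,0],[0,0,0],[0,0,0],[0,0,0]]}}

```text
clock: 33.7
tool_pos: [0.6142, -0.2162, 0.0207]
eef_rot: [0.707, 0.707, 0.0, 0.0]
contact_force: [0.1, -0.0, -7.0]
opening: 0.736
finger_force: 50.0
```

Request:
{"fn": "servo_tool", "kwargs": {"translation": [[0,0,0.001],[0,0,0.001],[0,0,0],[0,0,0]], "turn": [[0,0,0],[0,0,0],[0,0,0],[0,0,0]]}}

```text
clock: 34.2
tool_pos: [0.6142, -0.2163, 0.0189]
eef_rot: [0.707, 0.707, 0.0, 0.0]
contact_force: [-1.4, 0.1, -1.9]
opening: 0.733
finger_force: 50.0
```

Touching down; release and rise.

Request:
{"fn": "servo_tool", "kwargs": {"translation": [[0,0,0.0005],[0,0,0],[0,0,0]], "turn": [[0,0,0],[0,0,0],[0,0,0]]}}

```text
clock: 34.58
tool_pos: [0.6143, -0.2163, 0.0188]
eef_rot: [0.707, 0.707, 0.0, 0.0]
contact_force: [-2.9, 0.9, 5.4]
opening: 0.739
finger_force: 50.0
```

Request:
{"fn": "servo_tool", "kwargs": {"translation": [[0,0,0],[0,0,0],[0,0,0],[0,0,0],[0,0,-0.015],[0,0,-0.03],[0,0,-0.04],[0,0,-0.04],[0,0,-0.04],[0,0,0]], "turn": [[0,0,0],[0,0,0],[0,0,0],[0,0,0],[0,0,0],[0,0,0],[0,0,0],[0,0,0],[0,0,0],[0,0,0]], "grip": 1}}

```text
clock: 35.83
tool_pos: [0.6165, -0.2171, 0.1877]
eef_rot: [0.708, 0.707, 0.002, 0.004]
contact_force: [0.8, 0.1, 0.4]
opening: 0.999
finger_force: 0.0
```

Request:
{"fn": "servo_tool", "kwargs": {"translation": [[0.04,0,0],[0.05,0,0],[0.05,0,0],[0.05,0,0],[0,0,0],[0,0,0],[0,0,0],[0,0,0]], "turn": [[0,0,0],[0,0,0],[0,0,0],[0,0,0],[0,0,0],[0,0,0],[0,0,0],[0,0,0]]}}

```text
clock: 36.83
tool_pos: [0.6141, -0.0279, 0.1829]
eef_rot: [0.708, 0.706, -0.0, 0.0]
contact_force: [-0.6, 0.2, -1.0]
opening: 1.003
finger_force: 0.0
```

```bash
python3 - <<'E'
from plant import r, optics
from h import *
d=optics.snapshot("side");t=optics.snapshot("top")
a=cv2.resize(d["img"][100:380,120:400,::-1],(480,480),interpolation=cv2.INTER_CUBIC);b=cv2.resize(t["img"][110:270,330:430,::-1],(300,480),interpolation=cv2.INTER_CUBIC)
cv2.imwrite("pics/s9.png",np.hstack([a,b])); s=r.get_state();print(s["tool_pos"],s["contact_force"],s["clock"])
E
```

```text
[ 0.61417879 -0.02717699  0.18296363] [-0.25502106 -0.88312863 -0.16424355] 36.925
```

View pics/s9.png

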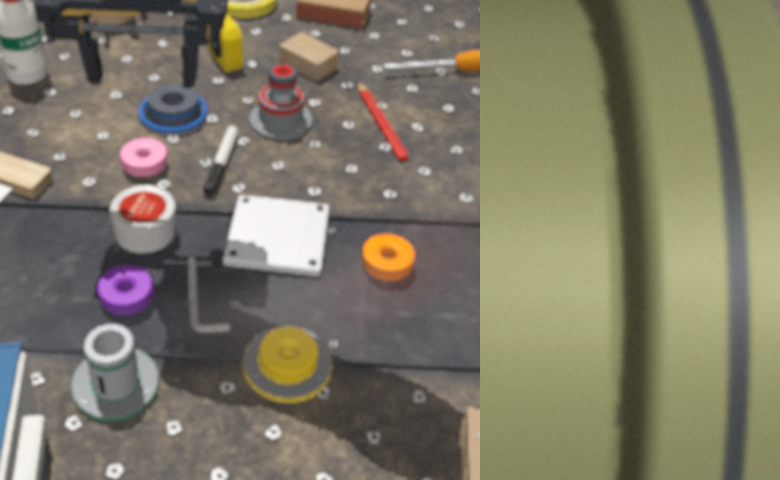

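The side view shows all four parts upright and centred in their seats: die (173,105), punch (282,95), guide (112,365) and stripper (290,355). The tin at (143,215) has not moved. The arm hides the seats in the top view.

```bash
python3 -c "
from plant import r
print(r.finish_job())"
```

```text
the job is handed in; nothing more can be done
None
```

The punch, guide sleeve, stripper and die were each placed upright in their own seats, in order, with the tin left where it stood; the job was handed in at about 37 s, but no verdict came back.

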